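Load the lock tester and start it with its long bar

ROBOT

A 7-joint arm with a two-finger parallel gripper is mounted at the origin on the work surface. World frame = base frame: x ahead of the robot, y to its left, z up, the work surface at z = 0. Lengths are in m, angles in rad, forces in N, time in s.
With the tool pointing down it reaches from about 0.4 to 0.9 m from the base axis. Payload 5.5 kg.
Tool frame: the origin (TCP) lies midway between the tips of the shut fingers; the grasp point (between the pads) lies 19 mm behind it (manip.grip_depth is the distance from the TCP to the grasp point, in m); z points along the fingers, x is the direction in which the jaws open and shut, and the axes are right-handed (so a half turn about z gives the same grasp; the last joint's range is limited). The gripper opens to 92 mm and grips with 3 to 60 N. Pads are 19 mm wide; open, the fingers measure 130 mm over their backs; the gripper's body (75 mm by 190 mm) begins 47 mm behind the grasp point.
Start: joints at [-0.857, 0.501, -0.427, 1.55, 0.221, 1.138, -0.21], TCP at [0.283, 0.585, 0.227] pointing down, gripper open.
Joint ranges: [-2.88, 2.88], [-0.31, 2.03], [-1.54, 1.56], [0.2, 2.42], [-1.41, 4.55], [0.19, 2.02], [-2.57, 2.57]. Speed limits (rad/s): [2.57, 2.57, 3.14, 3.14, 3.14, 3.14, 3.14].

INTERFACE

Orientations are given as a unit quaternion [x, y, z, w].
In Python, from bench import manip, effector, viewer gives the robot as it stands. Calls block until the motion is done:
- manip.move_pose(position, orientation): joint-space move of the TCP to a pose.
- manip.servo_line(position, ori=None, vel=0.15): straight line of the TCP; ori=None keeps the orientation; vel is the mean speed in m/s.
- manip.movej(angles): joint-space move.
- effector.open_jaws() and effector.close(f_grip=None): open the fingers fully, or close them until they stop; f_grip is the grip in N (None keeps the last).
- manip.sleep(seconds).
- manip.solve_ik(position, orientation): joint angles nearest the present ones, or None.
- viewer.get_image(name): name is "scene" or "top"; returns the picture (400x640x3 uint8, red, green, blue); there is no depth.
- viewer.get_calibration(name): a dict with "vfov" (degrees; the focal length in pixels is half the picture's height over the tangent of half this angle, whatever the lens; pixels are square), "cx", "cy" (the principal point, pixels), "eye" and "attitude" of the camera in the world. Camera axes: x right, y down, z forward; pixel columns grow to the right and rows downward; lengths in m; the calibration is good to about 2 mm. A picture is of the moment at which its call begins. get_calibration takes no time and is no camera call.
A pose or a line that the arm cannot do raises manip.PlanningError and nothing moves.
- manip.hand_in(): hands the job in, once; it reports no verdict.
Readings, each from a call of its own:
- manip.current_clock(): time.
- manip.current_q(): joint angles.
- manip.current_joint_velocities(): joint speeds.
- manip.current_tau(): joint torques, N m.
- manip.current_tool_pos(): TCP position.
- manip.current_tcp_rot(): TCP orientation.
- manip.current_force(): force on the tool from outside, world axes, zero at the start.
- manip.current_wrist_torque(): the same for the moment, N m.
- manip.current_finger_gap(): finger opening in m.
Only numpy, scipy, OpenCV 4.12 (cv2) and the standard library are available. Lean on these libraries where they do the work, as an engineer would, in place of code of your own. Each camera call takes 0.05 s, during which the arm holds its last target.

TASK

Take the steel rim lock out of its cradle and set it down, without dropping it, flat on the floor of the lock tester's open drawer, brass face up and long side across the drawer; cradle and drawer leave different sides of it free, so put it down on the rubber pad in between and take it again the other way. Push the drawer fully home, then press the long bar on the tester near its middle, both ends evenly down to the bottom, keep it down half a second and let it come up. Leave the other things on the bench where they are.

Things in the scene. Friction and masses are not known exactly. Their poses are not given: they have to be found in the camera images.
- lock_mid (a point): Loose rim lock: a plain steel box case, 40 mm (its x) by 60 mm (its y) by 36 mm high, with a 24 mm brass cylinder face 5 mm proud of its top; 0.2 to 0.45 kg. The point is the centre of the steel case, half-way up, z up. In the cradle its end faces (+y, -y) are hidden by cheeks and only its long faces (+x, -x) are free, so there it is taken across its 40 mm.
- pad_mid (a point): Centre of the top of a bare black rubber pad, 100 x 100 mm, 10 mm above the bench: a place to put the lock down. It is on the far (+x) half of a fixed wooden board, 240 mm (x) by 110 mm (y), 8 mm thick, which lies on the left or the right of the bench. Axes are the board's.
- cradle (a point): Centre of the cradle's floor, 8 mm above the bench, on the board's half near the robot, 120 mm from the pad's centre; axes are the board's. Two wooden cheeks (44 mm along x, 9 mm thick, tops 54 mm above the bench) stand 36 to 45 mm either side along y, about 6 mm from the lock's ends.
- drawer_in (a point): Centre of the inner floor of the tester's steel drawer, 20 mm above the bench, moving with it; x is the closing direction, y along its width, z up. Inside: 54 mm (x) by 170 mm (y), so the lock fits only with its 60 mm side along y. Front panel 56 mm above this floor, other walls 46 mm: in the drawer the lock can be held only by its end faces, across its 60 mm.
- drawer_front (a point): Centre of the outer face of the drawer's flat white front panel (200 mm wide, 68 mm high, 14 mm thick), 42 mm above the bench, no handle; axes as the drawer's: push it along +x. Home, the panel rests against the front of the fixed grey tester cabinet (340 mm wide, 200 mm deep, top 85 mm above the bench).
- drawer (a joint): How far the drawer is open, in m: 0.105 to 0.13 at the start, 0 fully home. It stays where it is left (about 2.5 N of friction) and has a stop at 0.
- bar_mid (a point): Centre of the upper face of the long start bar on the tester's top: aluminium, 300 mm (y) by 26 mm (x) by 12 mm, black end caps, face 124 mm above the bench when up; the point moves with it. It runs parallel to the drawer's front, 69 mm behind the closed drawer's front face. It is hinged at its middle on a spring plunger: pressed off-centre it rocks and one end goes lower.
- bar_travel (a joint): How far the middle of the bar is pressed down, in m: 0 up, 0.010 at its stop. It is sprung: starts to move at about 1.6 N, about 5 N at the bottom; comes up again by itself.
- bar_tilt (a joint): Rocking of the bar about its middle, in rad: 0 is level. The ends differ in height by 0.30 m times this.
- padlock: Bystander: brass padlock lying on the bench, about 75 x 36 x 20 mm; origin under its case.
- screwdriver: Bystander: black-handled screwdriver, 150 mm, lying on the bench in front of the drawer; origin near its middle.
- pinjar: Bystander: small glass jar with steel lid, 44 mm across, 50 mm high, standing on the tester's top behind the bar; origin under its centre.
- mug: Bystander: white mug, 76 mm across, 85 mm high, on the bench; origin under its centre.
- doorknob: Bystander: steel door knob on its rose, 60 mm across, 61 mm high, on the bench; origin under its centre.
- latch: Bystander: brass barrel bolt, 90 x 22 x 24 mm, lying on the bench; origin under its centre.

How it is judged:
By the outcome, as a careful person would: the job done as asked, in the order asked, and still so for the second after the job is handed in, with the robot touching nothing.
It also fails if it takes over 72 s, if anything falls off the work surface, if the arm or the gripper's body presses on something with over 40 N, if the wrist force passes 120 N, or if a joint passes its speed limit or range.

## Working session

There is one attempt and no reset: what is moved stays moved. The work goes in short steps, each a Python script; the robot and the scene stay as the last script left them, time stands still between calls to the robot, and variables do not carry over. Pictures are saved under pics/ and viewed, and the job is handed in when it is done.

```bash
ls; mkdir -p pics
python3 - <<'E'
from bench import manip, effector, viewer
import cv2
for n in ("scene","top"):
    im=viewer.get_image(n); cv2.imwrite(f"pics/{n}0.png",im[:,:,::-1]); print(n,viewer.get_calibration(n))
print(manip.current_clock(),manip.current_tool_pos(),manip.current_tcp_rot(),manip.current_finger_gap(),manip.grip_depth)
E
```

```text
pics
scene {'vfov': 51.845347012719536, 'cx': 321.6096613984074, 'cy': 195.40198688127848, 'eye': array([1.03160119, 0.92212315, 1.13135015]), 'attitude': array([ 0.21895555,  0.89910503, -0.36924327, -0.08560385])}
top {'vfov': 48.23402959221184, 'cx': 315.1512903919497, 'cy': 202.55997486854017, 'eye': array([0.2831543, 0.0089036, 1.5603997]), 'attitude': array([ 0.71028246, -0.69747728,  0.065726  , -0.06858832])}
0.1 [0.28294451 0.58447632 0.22575468] [ 8.47238481e-01  5.31211957e-01 -7.84758146e-04  4.43925460e-04] 0.09169705469903187 0.0188
```

View pics/scene0.png

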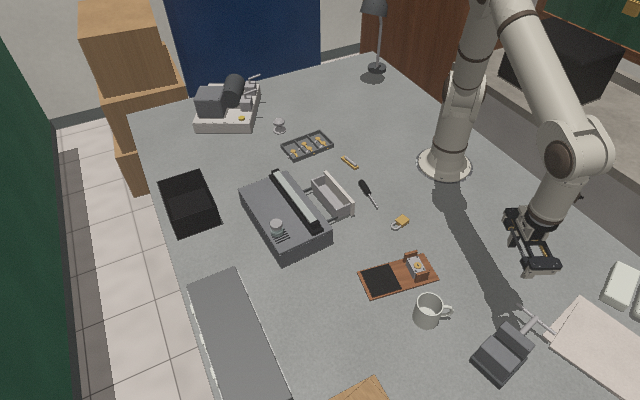

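View pics/top0.png

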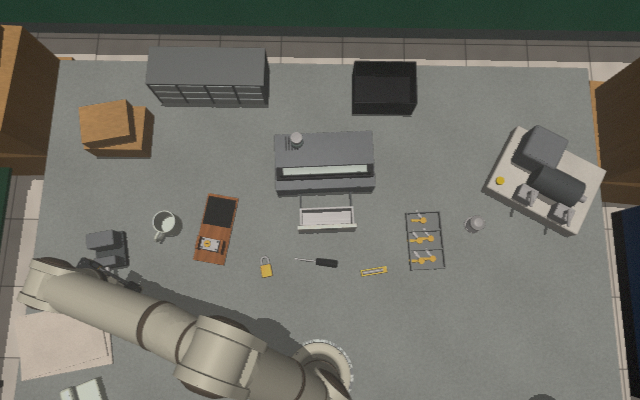

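The scene view shows the board with pad (380,280) and cradle (417,268), and the tester with drawer at (330,195). In the top view the board is at (217,230), the drawer at (327,215) and the bar at (323,170). I'll zoom in next.

```bash
cat > h.py <<'E'
import numpy as np, cv2
from scipy.spatial.transform import Rotation as R
from bench import manip, effector, viewer
def ray(n,uv):
    c=viewer.get_calibration(n); f=200/np.tan(np.radians(c['vfov']/2))
    d=R.from_quat(c['attitude']).apply([(uv[0]-c['cx'])/f,(uv[1]-c['cy'])/f,1.]); return np.array(c['eye']),d
def onz(n,uv,z):
    e,d=ray(n,uv); return e+d*(z-e[2])/d[2]
def proj(n,p):
    c=viewer.get_calibration(n); f=200/np.tan(np.radians(c['vfov']/2))
    q=R.from_quat(c['attitude']).inv().apply(np.array(p)-c['eye']); return np.array([c['cx']+f*q[0]/q[2],c['cy']+f*q[1]/q[2]])
def crop(im,x0,y0,x1,y1,s,name):
    cv2.imwrite(name,cv2.resize(im[y0:y1,x0:x1,::-1],None,fx=s,fy=s,interpolation=cv2.INTER_CUBIC))
def down(yaw): # tool z down, tool x at yaw
    return (R.from_euler('z',yaw)*R.from_euler('x',np.pi)).as_quat()
E
python3 - <<'E'
from h import *
t=cv2.imread('pics/top0.png')[:,:,::-1]; s=cv2.imread('pics/scene0.png')[:,:,::-1]
crop(t,185,180,255,275,6,'pics/t_board.png'); crop(t,265,120,385,240,5,'pics/t_test.png')
crop(s,350,240,450,305,8,'pics/s_board.png'); crop(s,230,160,365,270,5,'pics/s_test.png')
for n in('top','scene'): print(proj(n,[0,0,0]),manip.current_tool_pos(),proj(n,manip.current_tool_pos()))
E
```

```text
[317.35465261 375.75959511] [0.28294451 0.58447632 0.22575468] [120.51574301 285.00477821]
[443.15332356 164.20544982] [0.28294451 0.58447632 0.22575468] [516.81930357 261.11916217]
```

View pics/t_board.png

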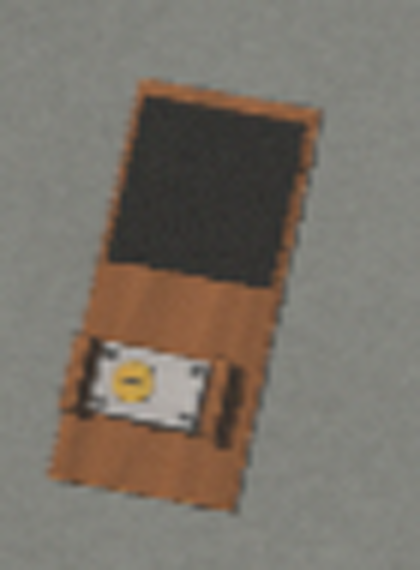

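View pics/t_test.png

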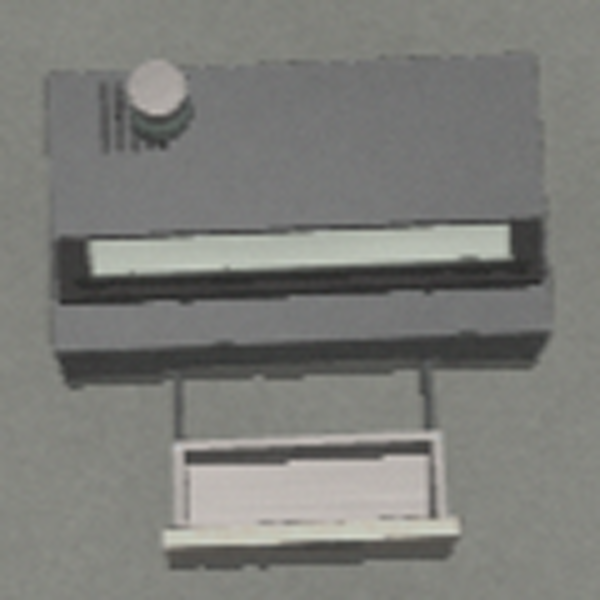

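View pics/s_board.png

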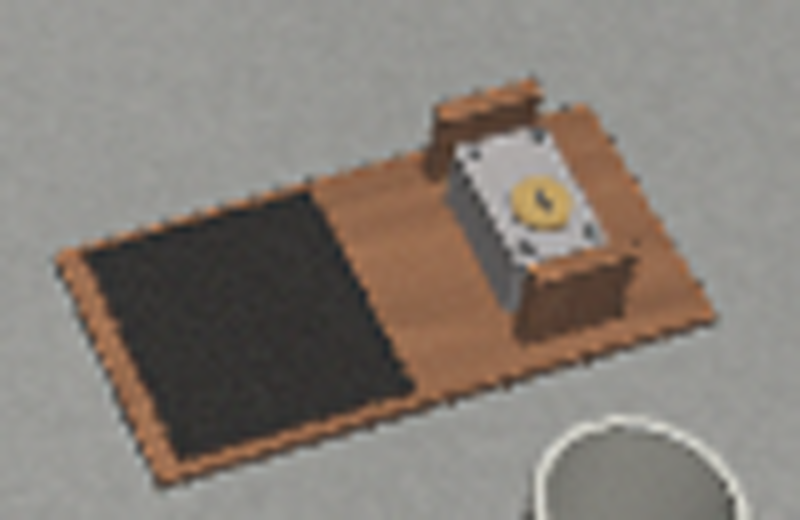

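View pics/s_test.png

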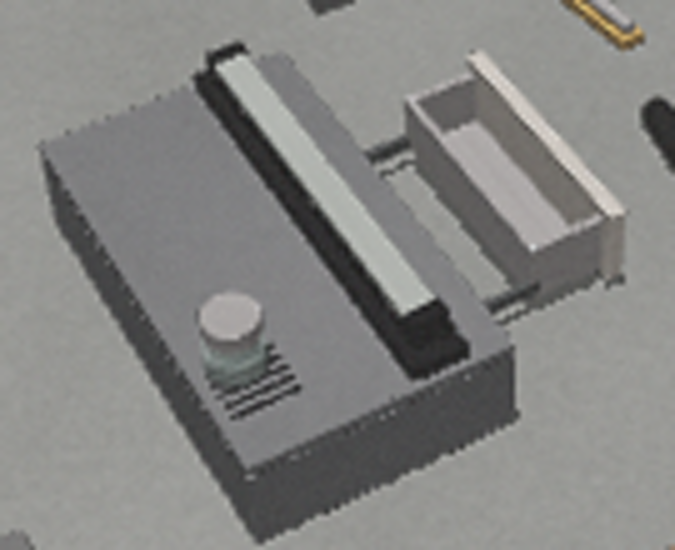

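```bash
cat > meas.py <<'E'
from h import *
def rect(n,im,roi,fn,z,S=4,save=None,hull=True):
    x0,y0,x1,y1=roi
    c=cv2.resize(im[y0:y1,x0:x1],None,fx=S,fy=S,interpolation=cv2.INTER_CUBIC)
    m=(fn(c.astype(int),cv2.cvtColor(c,cv2.COLOR_RGB2HSV).astype(int))).astype(np.uint8)
    cs,_=cv2.findContours(m,cv2.RETR_EXTERNAL,cv2.CHAIN_APPROX_NONE); k=max(cs,key=cv2.contourArea)
    if save: 
        v=c[:,:,::-1].copy(); cv2.drawContours(v,[k],-1,(0,0,255),1); cv2.imwrite(save,v)
    p=(k[:,0,:]+.5)/S-.5+[x0,y0]
    P=np.array([onz(n,q,z)[:2] for q in p])*1000
    (cx,cy),(w,h),a=cv2.minAreaRect(P.astype(np.float32))
    mo=cv2.moments(P.astype(np.float32).reshape(-1,1,2)); 
    b=cv2.boxPoints(((cx,cy),(w,h),a)); e=max((b[1]-b[0],b[2]-b[1]),key=np.linalg.norm)
    ang=np.degrees(np.arctan2(e[1],e[0]))%180
    print(n,'cen',np.round([cx,cy],1),'mom',np.round([mo['m10']/mo['m00'],mo['m01']/mo['m00']],1),'size',np.round(sorted((w,h)),1),'long-axis deg',round(ang,2))
E
python3 - <<'E'
from meas import *
T=cv2.imread('pics/top0.png')[:,:,::-1]; S=cv2.imread('pics/scene0.png')[:,:,::-1]
black=lambda c,h:(c.max(2)<75)
tb=(185,180,255,275); sb=(350,240,450,305)
print('pad'); rect('top',T,(190,185,248,232),black,.01,save='pics/m1.png'); rect('scene',S,(352,255,404,302),black,.01,save='pics/m2.png')
wood=lambda c,h:(c[:,:,0]-c[:,:,2]>35)|(c.max(2)<75)
print('board'); rect('top',T,tb,wood,.008,save='pics/m3.png'); rect('scene',S,(350,258,450,305),wood,.008,save='pics/m4.png')
lock=lambda c,h:(c.min(2)>130)|((h[:,:,1]>120)&(h[:,:,2]>170))
print('lock'); rect('top',T,(197,230,224,256),lock,.044,save='pics/m5.png'); rect('scene',S,(402,250,430,275),lock,.044,save='pics/m6.png')
br=lambda c,h:(h[:,:,1]>120)&(h[:,:,2]>170)&(h[:,:,0]>17)
print('brass'); rect('top',T,(197,230,224,256),br,.049,S=6); rect('scene',S,(402,250,430,275),br,.049,S=6)
bar=lambda c,h:(c.min(2)>160)
print('bar'); rect('top',T,(270,160,380,182),bar,.124,save='pics/m7.png'); 
rect('scene',S,(265,168,325,226),bar,.124,save='pics/m8.png')
fr=lambda c,h:(c.min(2)>165)
print('front top'); rect('top',T,(290,220,365,236),lambda c,h:(c.min(2)>175),.076,save='pics/m9.png')
E
cd pics
python3 - <<'E'
import cv2,numpy as np
ims=[cv2.imread(f'm{i}.png') for i in range(1,10)]
ims=[cv2.copyMakeBorder(i,0,max(0,300-i.shape[0]),0,max(0,450-i.shape[1]),0)[:300,:450] for i in ims]
cv2.imwrite('mont.png',cv2.resize(np.vstack([np.hstack(ims[i:i+3]) for i in(0,3,6)]),(800,533)))
E
```

```text
pad
top cen [543.  354.5] mom [543.6 355.8] size [100.  101.3] long-axis deg 80.6
scene cen [541.1 356.9] mom [541.1 357.1] size [100.1 100.9] long-axis deg 80.57
board
top cen [484.9 366.6] mom [484.3 365.6] size [114.6 241. ] long-axis deg 170.73
scene cen [482.5 367.3] mom [497.1 369.1] size [112.6 241.7] long-axis deg 170.46
lock
top cen [425.9 374.9] mom [425.9 374.7] size [38.9 59.4] long-axis deg 78.86Traceback (most recent call last):
  File "<stdin>", line 9, in <module>
  File "meas.py", line 10, in rect
    P=np.array([onz(n,q,z)[:2] for q in p])*1000
                ~~~^^^^^^^
  File "h.py", line 8, in onz
    e,d=ray(n,uv); return e+d*(z-e[2])/d[2]
        ~~~^^^^^^
  File "h.py", line 5, in ray
    c=viewer.get_calibration(n); f=200/np.tan(np.radians(c['vfov']/2))
ValueError: time passes only in moves, steps and waits
[ WARN:0@0.026] global loadsave.cpp:275 findDecoder imread_('m7.png'): can't open/read file: check file path/integrity
[ WARN:0@0.026] global loadsave.cpp:275 findDecoder imread_('m8.png'): can't open/read file: check file path/integrity
[ WARN:0@0.026] global loadsave.cpp:275 findDecoder imread_('m9.png'): can't open/read file: check file path/integrity
Traceback (most recent call last):
AttributeError: 'NoneType' object has no attribute 'shape'
```

```bash
sed -i 's/c=viewer.get_calibration(n);/c=cal(n);/' h.py
cat >> h.py <<'E'
import functools
@functools.lru_cache
def cal(n): return viewer.get_calibration(n)
E
python3 - <<'E'
from meas import *
T=cv2.imread('pics/top0.png')[:,:,::-1]; S=cv2.imread('pics/scene0.png')[:,:,::-1]
lock=lambda c,h:(c.min(2)>130)|((h[:,:,1]>120)&(h[:,:,2]>170))
print('lock'); rect('top',T,(197,230,224,256),lock,.044,save='pics/m5.png'); rect('scene',S,(404,250,428,274),lambda c,h:lock(c,h)&(c[:,:,1]>125),.044,save='pics/m6.png')
br=lambda c,h:(h[:,:,1]>120)&(h[:,:,2]>170)&(h[:,:,0]>17)
print('brass'); rect('top',T,(197,230,224,256),br,.049,S=6); rect('scene',S,(402,250,430,275),br,.049,S=6)
bar=lambda c,h:(c.min(2)>160)
print('bar'); rect('top',T,(270,160,380,182),bar,.124,save='pics/m7.png'); 
rect('scene',S,(265,168,325,226),lambda c,h:(c.min(2)>140),.124,save='pics/m8.png')
print('front top'); rect('top',T,(290,220,365,236),lambda c,h:(c.min(2)>175)&(c[:,:,0]-c[:,:,2]>3),.076,save='pics/m9.png')
rect('scene',S,(320,168,360,220),lambda c,h:(c.min(2)>172),.076,save='pics/m1.png')
print('tub'); rect('top',T,(290,200,365,226),lambda c,h:(c.min(2)>150),.066,save='pics/m2.png')
print('cab top');rect('top',T,(270,125,385,195),lambda c,h:(c.min(2)>0)&(abs(c[:,:,0]-c[:,:,2])<6)&(c[:,:,1]<125),.085,save='pics/m3.png')
E
cd pics
python3 - <<'E'
import cv2,numpy as np
ims=[cv2.imread(f'm{i}.png') for i in range(1,10)]
ims=[cv2.copyMakeBorder(i,0,max(0,300-i.shape[0]),0,max(0,450-i.shape[1]),0)[:300,:450] for i in ims]
cv2.imwrite('mont.png',cv2.resize(np.vstack([np.hstack(ims[i:i+3]) for i in(0,3,6)]),(800,533)))
E
```

```text
lock
top cen [425.9 374.9] mom [425.9 374.7] size [38.9 59.4] long-axis deg 78.86
scene cen [423.9 377. ] mom [424.2 377.5] size [40.  59.9] long-axis deg 79.6
brass
top cen [427.2 383.1] mom [427.4 383. ] size [20.2 20.9] long-axis deg 26.37
scene cen [425.7 384.2] mom [426.6 384.7] size [18.7 19.5] long-axis deg 53.29
bar
top cen [672.4 -12.1] mom [672.1 -11.4] size [ 21.7 275.5] long-axis deg 93.49
scene cen [654.8 -12.4] mom [621.8 -51.9] size [187.2 265. ] long-axis deg 62.54
front top
top cen [497.7 -22.5] mom [497.6 -15.5] size [ 29.4 195.2] long-axis deg 91.86
scene cen [486.8 -21.8] mom [486.6 -22.2] size [ 12.9 198.3] long-axis deg 93.38
tub
top cen [524.5 -25.4] mom [524.8 -23.8] size [ 67.3 192.1] long-axis deg 92.49
cab top
top cen [707.6  -9.6] mom [705.9 -12.9] size [228.4 349.7] long-axis deg 92.59
```

View pics/mont.png

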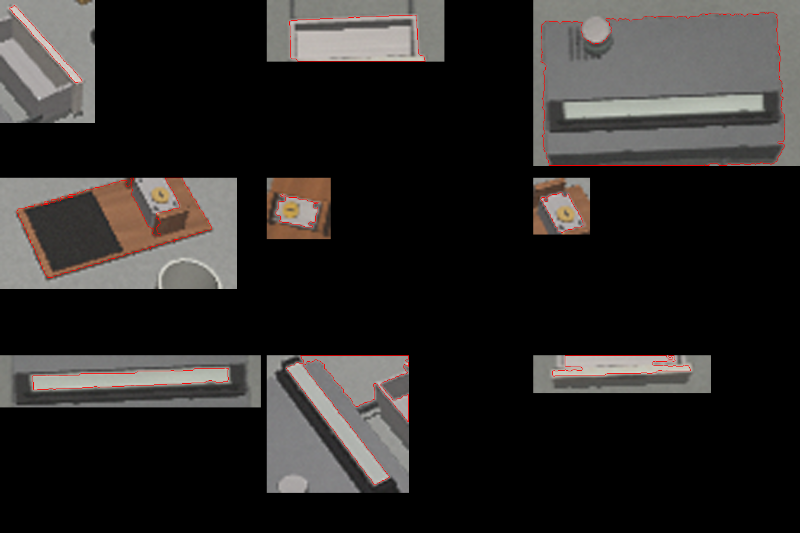

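Run:
```python
from meas import *
T=cv2.imread('pics/top0.png')[:,:,::-1]; S=cv2.imread('pics/scene0.png')[:,:,::-1]
poly=np.zeros(S.shape[:2],np.uint8)
cv2.fillPoly(poly,[np.array([[268,168],[278,166],[322,217],[312,228]])],255)
S2=S*(poly[:,:,None]>0)
rect('scene',S2,(265,164,325,230),lambda c,h:(c.min(2)>140),.124,save='pics/m8.png')
for th in(150,160,170): rect('top',T,(270,160,380,182),lambda c,h:(c.min(2)>th),.124)
# front panel top via polygon in top
poly=np.zeros(S.shape[:2],np.uint8)
cv2.fillPoly(poly,[np.array([[294,225],[361,223],[361,229],[294,232]])],255)
T2=T*(poly[:,:,None]>0)
for th in (150,165,180): rect('top',T2,(290,218,365,236),lambda c,h:(c.min(2)>th),.076,S=8,save='pics/m9.png')
# outer top-left/right corners of the tub in scene
```

```text
scene cen [666.1 -28.2] mom [670.  -19.7] size [ 39.3 309.6] long-axis deg 94.16
top cen [672.6 -12. ] mom [672.2 -11.5] size [ 22.9 275.7] long-axis deg 93.49
top cen [672.4 -12.1] mom [672.1 -11.4] size [ 21.7 275.5] long-axis deg 93.49
top cen [672.6 -12.5] mom [671.2 -16.6] size [ 21.1 272.9] long-axis deg 93.51
top cen [490.5 -22.5] mom [490.2 -20.3] size [ 15.8 199.4] long-axis deg 92.53
top cen [490.6 -22.7] mom [490.3 -20.3] size [ 15.2 197.3] long-axis deg 92.32
top cen [490.7 -22.9] mom [489.9 -16. ] size [ 14.3 195.2] long-axis deg 92.31
```

```bash
cd pics; python3 -c "
import cv2,numpy as np
a=cv2.resize(cv2.imread('m8.png'),(480,528));b=cv2.imread('m9.png');b=cv2.copyMakeBorder(b,0,max(0,528-b.shape[0]),0,0,0)[:528]
cv2.imwrite('mm.png',np.hstack([a,b])[:, :1080])
i=cv2.imread('mm.png');cv2.imwrite('mm.png',cv2.resize(i,(800,int(i.shape[0]*800/i.shape[1]))))"
```

```text
(no output)
```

View pics/mm.png

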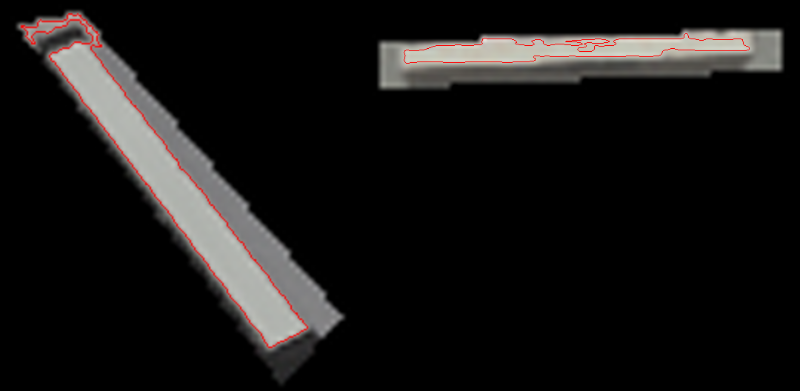

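Run:
```python
from meas import *
T=cv2.imread('pics/top0.png')[:,:,::-1]; S=cv2.imread('pics/scene0.png')[:,:,::-1]
poly=np.zeros(S.shape[:2],np.uint8)
cv2.fillPoly(poly,[np.array([[270,172],[281,170],[322,217],[312,228]])],255)
S2=S*(poly[:,:,None]>0)
for th in(150,165): rect('scene',S2,(265,164,325,230),lambda c,h:(c.min(2)>th),.124,save='pics/m8.png')
for nm,uv in dict(mugrim=(164,221),handle=(157,240),padlock=(265,268),sd=(317,262)).items(): print(nm,onz('top',uv,.085 if 'm' in nm[:1] else .01).round(3))
print('jar',onz('top',(296.5,137.5),.135).round(3))
# tub corners at z=.066
for uv in((299.5,208.3),(353,206.3)): print('tub back outer corners',onz('top',uv,.066).round(4))
for uv in((265+413/5,160+97/5),(265+531/5-35,160+250/5)): print('tub scene',onz('scene',(uv[0]-0 if 0 else uv[0],uv[1]),.066).round(4))
q=manip.current_q()
lock=[.4249,.3759,.02];pad=[.542,.356,.02];dr=[.5225,-.0202,.03]
for nm,p,ys in(('lock',lock,(-10.4,169.6)),('pad',pad,(-9.6,170.4)),('pad2',pad,(80.4,-99.6)),('dr',dr,(93.4,-86.6)),('push',[.45,-.02,.04],(93.4,-86.6)),('bar',[.672,-.012,.124],(93.4,-86.6))):
    for y in ys:
        for z in (p[2],.2): print(nm,y,z,(lambda s:None if s is None else np.round(s,2))(manip.solve_ik([p[0],p[1],z],down(np.radians(y)))))
```

```text
scene cen [669.8 -12.2] mom [670.  -11.5] size [ 25.3 277.6] long-axis deg 93.4
scene cen [670.3 -12.2] mom [670.1 -11.2] size [ 23.8 276.6] long-axis deg 93.44
mugrim [0.495 0.521 0.085]
handle [0.439 0.566 0.01 ]
padlock [0.349 0.186 0.01 ]
sd [0.373 0.008 0.01 ]
jar [0.778 0.084 0.135]
tub back outer corners [0.55   0.0705 0.066 ]
tub back outer corners [ 0.5602 -0.1113  0.066 ]
tub scene [ 0.4341 -0.0443  0.066 ]
tub scene [0.5473 0.0733 0.066 ]
lock -10.4 0.02 [-0.69  0.61 -0.1   1.9   0.1   0.64 -1.03]
lock -10.4 0.2 [-0.67  0.35 -0.13  1.8   0.05  0.99 -1.  ]
lock 169.6 0.02 [-0.27  0.71 -0.66  1.88  0.62  0.76  1.68]
lock 169.6 0.2 [-0.17  0.45 -0.77  1.78  0.36  1.05  1.89]
pad -9.6 0.02 [-0.56  0.71 -0.09  1.69  0.09  0.75 -0.86]
pad -9.6 0.2 [-0.55  0.49 -0.1   1.59  0.05  1.06 -0.83]
pad 170.4 0.02 [-0.17  0.82 -0.66  1.67  0.62  0.87  1.89]
pad 170.4 0.2 [-0.12  0.59 -0.73  1.57  0.42  1.14  2.03]
pad2 80.4 0.02 [-0.38  0.74 -0.34  1.68  0.32  0.78  0.53]
pad2 80.4 0.2 [-0.33  0.52 -0.41  1.58  0.23  1.09  0.61]
pad2 -99.6 0.02 [-0.78  0.72  0.23  1.7  -0.22  0.75 -2.19]
pad2 -99.6 0.2 [-0.79  0.49  0.22  1.6  -0.12  1.06 -2.27]
dr 93.4 0.03 [ 0.2   0.55 -0.26  2.    0.23  0.62  1.42]
dr 93.4 0.2 [ 0.13  0.28 -0.17  1.9   0.06  0.96  1.56]
dr -86.6 0.03 [-0.18  0.54  0.21  2.02 -0.19  0.6  -1.36]
dr -86.6 0.2 [-0.21  0.28  0.24  1.91 -0.08  0.96 -1.45]
push 93.4 0.04 [ 0.19  0.43 -0.24  2.17  0.19  0.55  1.44]
push 93.4 0.2 [ 0.08  0.15 -0.11  2.07  0.02  0.93  1.6 ]
push -86.6 0.04 [-0.23  0.43  0.25  2.19 -0.2   0.54 -1.34]
push -86.6 0.2 [-0.24  0.14  0.24  2.08 -0.04  0.92 -1.48]
bar 93.4 0.124 [ 0.17  0.62 -0.27  1.58  0.19  0.97  1.47]
bar 93.4 0.2 [ 0.16  0.54 -0.25  1.52  0.15  1.1   1.5 ]
bar -86.6 0.124 [-0.19  0.62  0.25  1.59 -0.17  0.95 -1.4 ]
bar -86.6 0.2 [-0.19  0.54  0.24  1.53 -0.14  1.09 -1.43]
```

Run:
```python
from h import *
o=down(np.radians(-10.4))
manip.move_pose([.4249,.3759,.16],o)
manip.servo_line([.4249,.3759,.06],vel=.15)
im=viewer.get_image('scene'); crop(im,340,180,520,305,4,'pics/g1.png')
im=viewer.get_image('top'); crop(im,150,180,270,290,5,'pics/g1t.png')
print(manip.current_clock(),manip.current_force(),manip.current_tool_pos())
```

```text
2.0417 [0.14124698 0.08176768 0.54008535] [0.4256682  0.37686339 0.0612751 ]
```

View pics/g1.png

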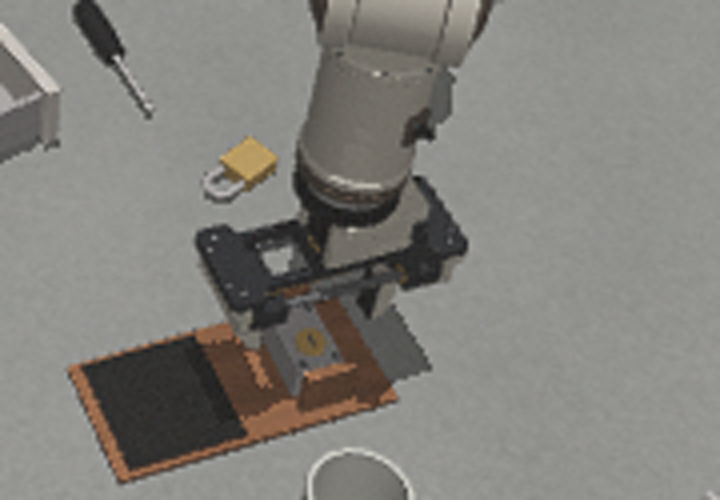

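The fingers straddle the lock across its 40 mm: one is on the pad side at about crop (250,320), the other at (375,300). I'm descending to grip it.

Run:
```python
from h import *
manip.servo_line([.4249,.3759,.0125],vel=.06)
print(manip.current_tool_pos(),manip.current_force())
effector.close(30)
print('gap',manip.current_finger_gap(),manip.current_tool_pos(),manip.current_force())
manip.servo_line([.4249,.3759,.08],vel=.08)
print('lift',manip.current_force(),manip.current_finger_gap())
im=viewer.get_image('scene'); crop(im,340,180,520,305,4,'pics/g2.png')
print(manip.current_clock(),manip.current_tool_pos())
```

```text
[0.42509219 0.37611601 0.01268743] [-0.20768061  0.35891401 -0.24342029]
gap 0.03964052719907911 [0.42488286 0.37589558 0.01248399] [ 0.11107335  0.12175096 -0.05489463]
lift [ 0.23607233 -0.48978669 -2.83421919] 0.039754083401051674
4.8833 [0.4244475  0.37542741 0.07933369]
```

View pics/g2.png

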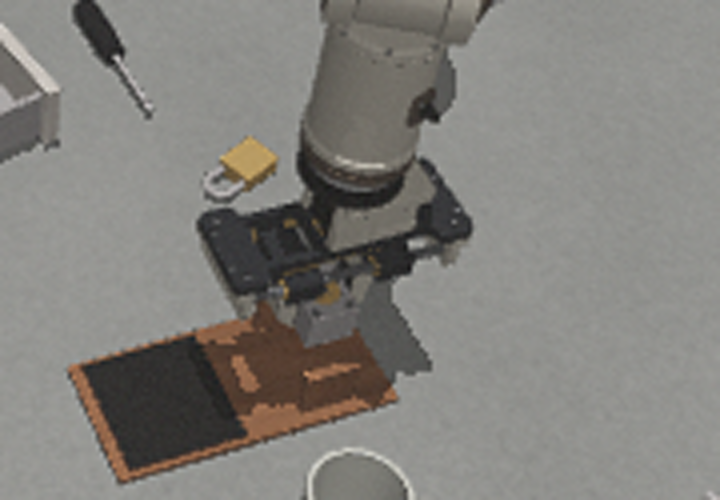

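The lock is held level at crop (330,315), with a gap of 39.7 mm and a weight of about 2.9 N. Next I'll put it on the pad.

Run:
```python
from h import *
manip.servo_line([.542,.356,.06],ori=down(np.radians(-9.6)),vel=.12)
manip.servo_line([.542,.356,.0175],vel=.06)
z=.0175
while z>.0125:
    z-=.0007; manip.servo_line([.542,.356,z],vel=.02)
    f=manip.current_force()[2]; 
    if f>0: break
print(z,f,manip.current_tool_pos(),manip.current_finger_gap())
effector.open_jaws()
manip.servo_line([.542,.356,.10],vel=.15)
manip.movej(manip.solve_ik([.45,.2,.25],down(np.radians(80.4))))
T=viewer.get_image('top');S=viewer.get_image('scene')
cv2.imwrite('pics/top1.png',T[:,:,::-1]);cv2.imwrite('pics/scene1.png',S[:,:,::-1])
crop(S,340,220,450,305,7,'pics/p1.png');crop(T,185,180,265,275,6,'pics/p1t.png')
print(manip.current_clock())
```

```text
0.014000000000000005 3.7546924536514172 [0.54201702 0.35602244 0.01453894] 0.039467226282410374
11.425
```

View pics/p1.png

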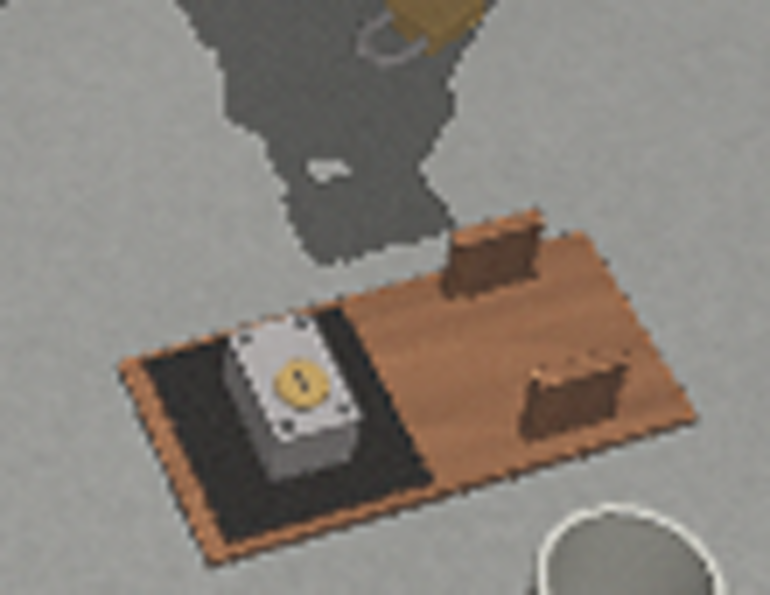

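View pics/p1t.png

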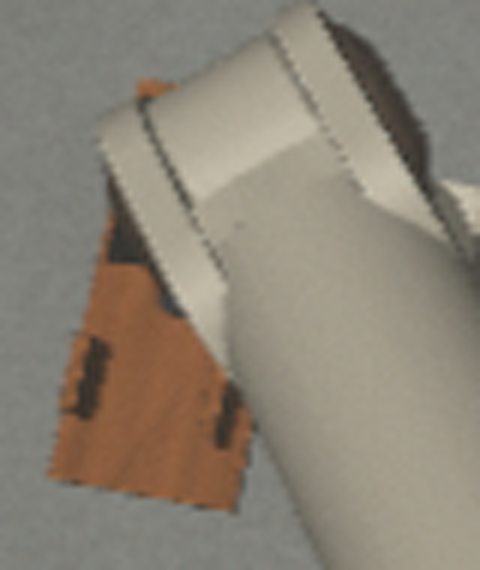

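The lock stands flat on the pad with the brass up, top face at crop (295,380). The top view is blocked by the arm, so I'll measure from the scene view.

Run:
```python
from meas import *
S=cv2.imread('pics/scene1.png')[:,:,::-1]
lock=lambda c,h:(c.min(2)>130)|((h[:,:,1]>120)&(h[:,:,2]>170)&(h[:,:,0]>17))
rect('scene',S,(370,264,394,284),lambda c,h:lock(c,h)&(c[:,:,1]>125),.046,save='pics/m6.png')
```

```text
scene cen [542.6 349.4] mom [541.7 353.1] size [45.3 75.2] long-axis deg 81.17
```

View pics/m6.png

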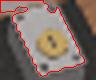

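Run:
```python
from meas import *
S=cv2.imread('pics/scene1.png')[:,:,::-1]
lock=lambda c,h:((c.min(2)>130)&(c.max(2)-c.min(2)<25))|((h[:,:,1]>120)&(h[:,:,2]>170)&(h[:,:,0]>17))
poly=np.zeros(S.shape[:2],np.uint8)
cv2.fillPoly(poly,[np.array([[371,267],[385,264],[394,280],[379,285]])],255)
for th in (125,140): rect('scene',S*(poly[:,:,None]>0),(366,262,396,286),lambda c,h:lock(c,h)&(c[:,:,1]>th),.046,save='pics/m6.png',S=8)
```

```text
scene cen [541.3 356.9] mom [541.5 357.7] size [40.1 61.9] long-axis deg 79.94
scene cen [541.2 356.7] mom [541.1 357.1] size [39.5 61.5] long-axis deg 79.84
```

View pics/m6.png

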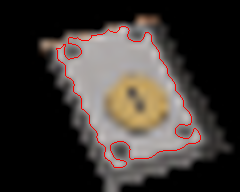

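Run:
```python
from h import *
o=down(np.radians(80.1)); p=[.5421,.3559]
manip.move_pose(p+[.12],o)
manip.servo_line(p+[.015],vel=.1)
print(manip.current_tool_pos(),manip.current_force())
effector.close(30)
print('gap',manip.current_finger_gap(),manip.current_force())
manip.servo_line(p+[.15],vel=.12)
print('lift',manip.current_force(),manip.current_finger_gap())
manip.servo_line([.5225,-.0202,.15],ori=down(np.radians(93.4)),vel=.2)
manip.servo_line([.5225,-.0202,.095],vel=.1)
T=viewer.get_image('top');S=viewer.get_image('scene')
crop(T,265,120,385,240,5,'pics/d1t.png'); crop(S,260,100,400,240,5,'pics/d1.png')
print(manip.current_clock(),manip.current_tool_pos())
```

```text
[0.54263286 0.35642706 0.01577732] [0.03187967 0.95957465 0.48290029]
gap 0.059735398004164546 [-0.18238177  0.21464071  1.05569711]
lift [ 0.44648847  0.17935434 -3.82636402] 0.05996809861821284
18.2333 [ 0.52325139 -0.02010455  0.09570934]
```

View pics/d1.png

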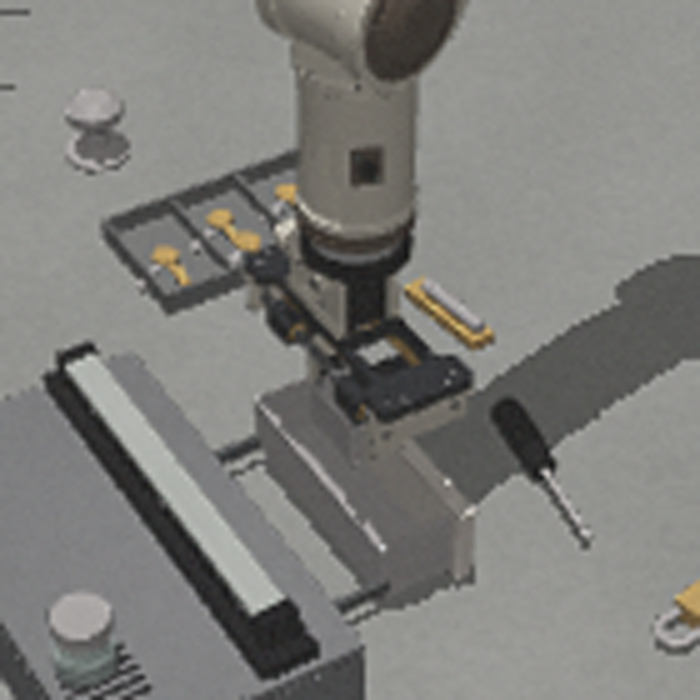

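View pics/d1t.png

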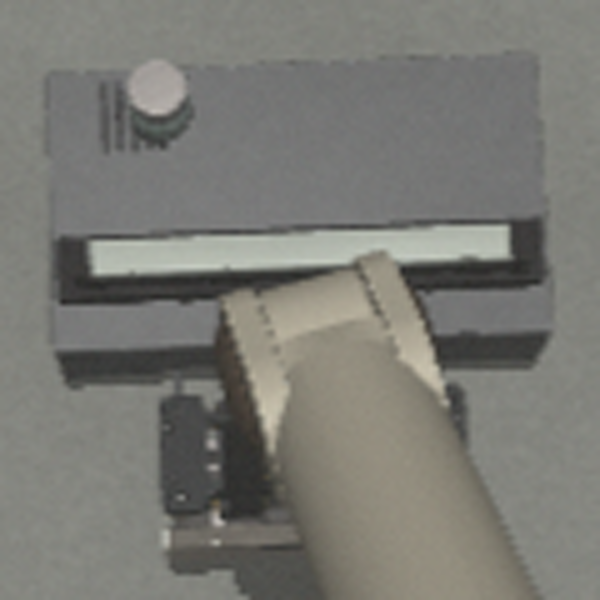

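The lock hangs over the drawer between panel and rear wall, with the gripper at crop (370,370) in the scene view. I'll lower it while watching the force.

Run:
```python
from h import *
p=[.5225,-.0202]; z=.095; b=np.array(manip.current_force())
while z>.030:
    z-=.0108; manip.servo_line(p+[z],vel=.06)
    d=np.array(manip.current_force())-b
    if abs(d).max()>2.5: print('contact',z,d); break
else:
    z=.030
    while z>.0235:
        z-=.0007; manip.servo_line(p+[z],vel=.02)
        d=np.array(manip.current_force())-b
        if d[2]>3: break
    print(z,d,manip.current_tool_pos(),manip.current_finger_gap(),manip.current_clock())
```

```text
contact 0.01939999999999998 [ 2.78788888  1.13949375 12.78510938]
```

My step loop overshot by one step: it pressed the lock onto the floor with 12.8 N, which is within limits. I'm backing off and checking.

Run:
```python
from h import *
p=[.5225,-.0202]
print(manip.current_tool_pos(),manip.current_force(),manip.current_finger_gap())
manip.servo_line(p+[.0222],vel=.02)
print(manip.current_tool_pos(),manip.current_force(),manip.current_finger_gap(),manip.current_clock())
S=viewer.get_image('scene'); crop(S,260,100,400,240,5,'pics/d2.png')
```

```text
[ 0.52652201 -0.01997074  0.0214962 ] [2.49799846 0.48104702 9.32728077] 0.05977200998464061
[ 0.52184324 -0.02027973  0.02182422] [-1.04359967 -0.72067155 -3.14309152] 0.059521822075439046 20.8583
```

View pics/d2.png

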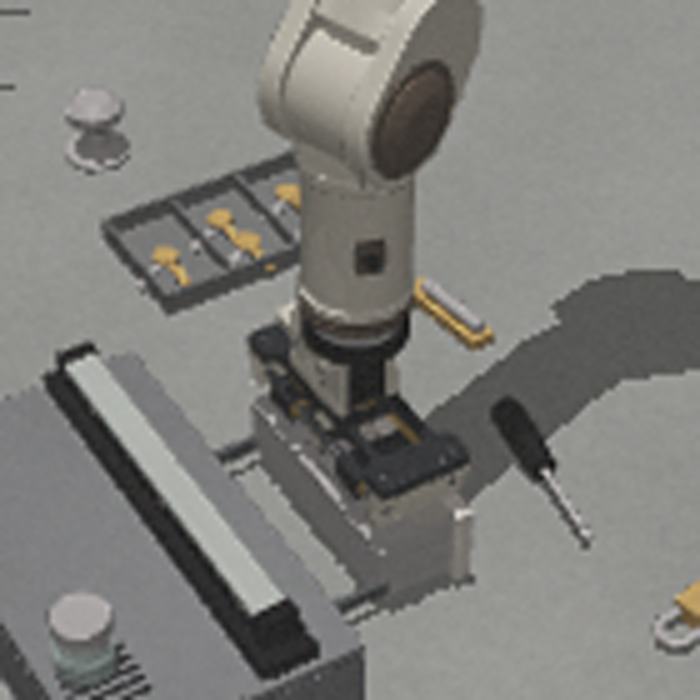

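Run:
```python
from h import *
p=[.5225,-.0202]; z=.0222
while z>.0195:
    z-=.0005; manip.servo_line(p+[z],vel=.02)
    f=manip.current_force(); print(round(z,4),f.round(2) if hasattr(f,'round') else f,manip.current_tool_pos())
    if f[2]>-.5: break
effector.open_jaws()
print(manip.current_force(),manip.current_finger_gap())
manip.servo_line(p+[.13],vel=.12)
manip.move_pose([.40,.05,.25],down(np.radians(93.4)))
T=viewer.get_image('top');S=viewer.get_image('scene')
cv2.imwrite('pics/top2.png',T[:,:,::-1]);cv2.imwrite('pics/scene2.png',S[:,:,::-1])
crop(T,265,120,385,240,5,'pics/d3t.png'); crop(S,260,140,400,260,5,'pics/d3.png')
print(manip.current_clock())
```

```text
0.0217 [-1.05  0.33  0.99] [ 0.52204222 -0.02024929  0.0216444 ]
[0.30676404 0.75242152 0.61839272] 0.0918262460775297
23.7917
```

View pics/d3.png

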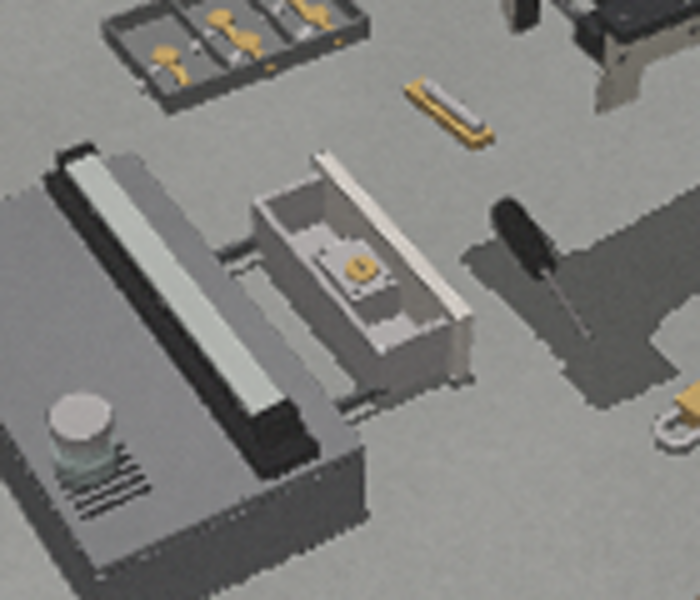

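View pics/d3t.png

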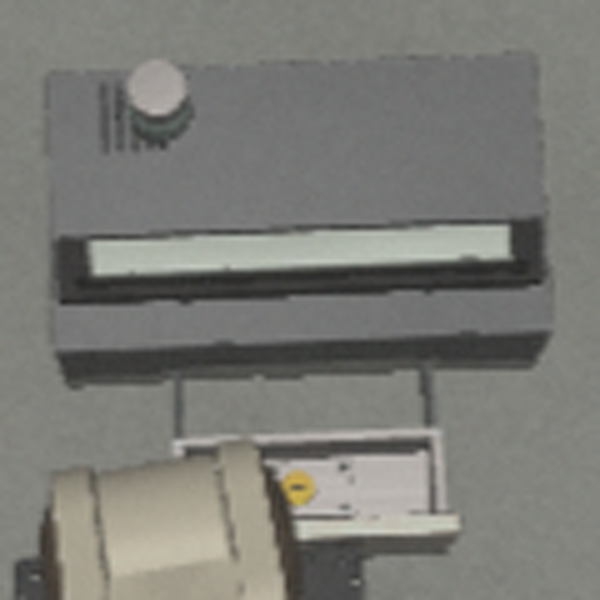

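The lock lies flat in the drawer, brass up at scene crop (360,268), long side across the drawer. Next is closing the fingers and pushing the panel.

Run:
```python
from h import *
a=np.radians(3.43);u=np.array([np.cos(a),np.sin(a),0]); home=np.array([.6021,-.0163,.040])
P=lambda s:list(home+u*s)
effector.close(10)
o=down(np.radians(93.43))
q=P(-.165); manip.move_pose(q[:2]+[.15],o); manip.servo_line(q,vel=.15)
b=np.array(manip.current_force()); print(b,manip.current_finger_gap(),manip.current_clock())
s=-.165;log=[]
manip.servo_line(P(-.138),vel=.08); s=-.138
while s<.005:
    st=.008 if s<-.03 else .0015
    s+=st; manip.servo_line(P(s),vel=.06 if s<-.03 else .03)
    f=(np.array(manip.current_force())-b)@u; t=(np.array(manip.current_tool_pos())-home)@u
    log.append((round(s*1000,1),round(t*1000,1),round(f,1)))
    if f<-14: break
print(log,manip.current_clock())
```

```text
[-0.24398981 -0.68374493  0.10925576] 0.0006235277540286493 26.6917
[(-130.0, np.float64(-129.8), np.float64(0.3)), (-122.0, np.float64(-121.5), np.float64(0.4)), (-114.0, np.float64(-113.3), np.float64(0.8)), (-106.0, np.float64(-105.2), np.float64(0.1)), (-98.0, np.float64(-97.2), np.float64(0.4)), (-90.0, np.float64(-89.3), np.float64(0.3)), (-82.0, np.float64(-81.3), np.float64(-0.3)), (-74.0, np.float64(-73.3), np.float64(-0.1)), (-66.0, np.float64(-65.3), np.float64(0.5)), (-58.0, np.float64(-57.4), np.float64(1.0)), (-50.0, np.float64(-49.3), np.float64(0.6)), (-42.0, np.float64(-41.3), np.float64(0.4)), (-34.0, np.float64(-33.4), np.float64(1.1)), (-26.0, np.float64(-25.6), np.float64(-1.3)), (-24.5, np.float64(-24.6), np.float64(-1.1)), (-23.0, np.float64(-23.0), np.float64(-1.6)), (-21.5, np.float64(-21.4), np.float64(-1.1)), (-20.0, np.float64(-19.8), np.float64(-0.9)), (-18.5, np.float64(-18.3), np.float64(-1.5)), (-17.0, np.float64(-16.8), np.float64(-1.8)), (-15.5, np.float64(-15.3), np.float64(-0.7)), (-14.0, np.float64(-13.7), np.float64(-1.6)), (-12.5, np.float64(-12.3), np.float64(-1.1)), (-11.0, np.float64(-10.8), np.float64(-0.5)), (-9.5, np.float64(-10.8), np.float64(-5.2)), (-8.0, np.float64(-10.8), np.float64(-8.8)), (-6.5, np.float64(-10.9), np.float64(-13.2)), (-5.0, np.float64(-10.9), np.float64(-18.6))] 34.7833
```

Firm stop at -10.9 mm, which is where the finger half-width puts home. I'll retreat and look.

Run:
```python
from h import *
a=np.radians(3.43);u=np.array([np.cos(a),np.sin(a),0]); home=np.array([.6021,-.0163,.040])
q=list(home+u*-.05); manip.servo_line(q,vel=.12); manip.servo_line(q[:2]+[.2],vel=.2)
manip.move_pose([.42,.15,.25],down(np.radians(93.4)))
T=viewer.get_image('top');S=viewer.get_image('scene')
cv2.imwrite('pics/top3.png',T[:,:,::-1]);cv2.imwrite('pics/scene3.png',S[:,:,::-1])
crop(T,265,120,385,240,5,'pics/e1t.png'); crop(S,230,140,370,260,5,'pics/e1.png')
print(manip.current_clock())
```

```text
37.2417
```

View pics/e1.png

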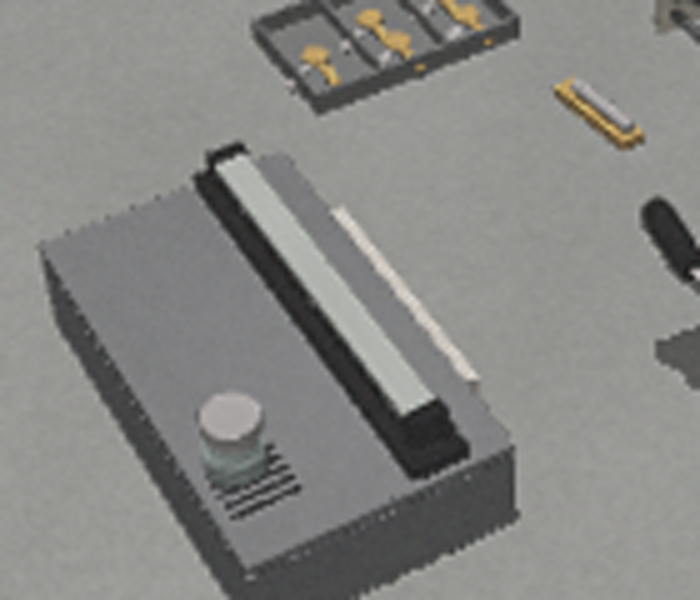

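View pics/e1t.png

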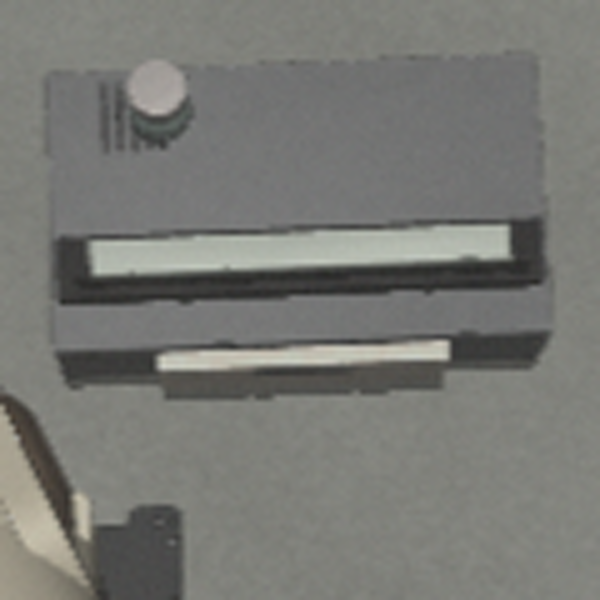

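The panel is flush against the cabinet front, strip at top crop (155–450, 355). Next I'll press the bar at its middle.

Run:
```python
from h import *
c=[.6711,-.0121]
manip.move_pose(c+[.20],down(np.radians(93.43)))
manip.servo_line(c+[.132],vel=.12)
b=np.array(manip.current_force()); bt=np.array(manip.current_wrist_torque())
z=.132;log=[]
while z>.105:
    z-=.0015; manip.servo_line(c+[z],vel=.03)
    f=(np.array(manip.current_force())-b)[2]; t=manip.current_tool_pos()[2]
    log.append((round(z*1e3,1),float(round(t*1e3,1)),float(round(f,1))))
    if f>13: break
manip.sleep(.6)
S=viewer.get_image('scene');T=viewer.get_image('top')
f=np.array(manip.current_force())-b
print(log,f,np.array(manip.current_wrist_torque())-bt,manip.current_tool_pos(),manip.current_clock())
cv2.imwrite('pics/scene4.png',S[:,:,::-1]); cv2.imwrite('pics/top4.png',T[:,:,::-1]); crop(S,230,140,370,260,5,'pics/f1.png')
```

```text
[(130.5, 131.3, 0.1), (129.0, 129.0, -0.2), (127.5, 127.3, 0.0), (126.0, 125.8, 0.2), (124.5, 124.5, 0.2), (123.0, 123.2, 2.0), (121.5, 121.6, 2.5), (120.0, 120.1, 3.0), (118.5, 118.5, 4.5), (117.0, 117.0, 3.9), (115.5, 115.6, 5.1), (114.0, 114.4, 6.0), (112.5, 114.2, 13.1)] [-4.23331017 -0.89069718 13.15230236] [-0.03461041  0.93496409  0.03120653] [ 0.67132704 -0.01209878  0.11419336] 43.0667
```

View pics/f1.png

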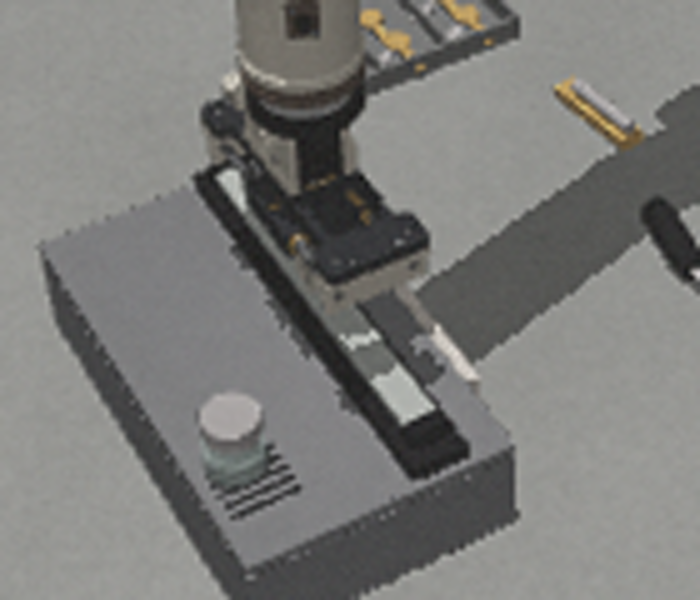

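The gripper sits on the middle of the bar. I'll check that it is level from the strip's visible ends, about crop (230,185) and (400,395), before releasing.

Run:
```python
from h import *
def edge(n,im,pt,nrm,hw=6):
    # subpixel edge of bright strip along +nrm from pt: half-level crossings both sides -> mid
    ts=np.arange(-hw,hw+.01,.1); g=im.astype(np.float32).mean(2)
    xs=(pt[0]+ts*nrm[0]).astype(np.float32)[None];ys=(pt[1]+ts*nrm[1]).astype(np.float32)[None]
    v=cv2.remap(g,xs,ys,cv2.INTER_LINEAR)[0]; w=ts[v>(v.max()+100)/2] ; return round(float(v.max())),w.min(),w.max()
a=np.radians(3.43);yv=np.array([-np.sin(a),np.cos(a),0]);xv=np.array([np.cos(a),np.sin(a),0])
for n in('scene',):
  U=cv2.imread(f'pics/{n}3.png');D=cv2.imread(f'pics/{n}4.png')
  for s in(-.128,-.12,.118,.124,.13):
    c=np.array([.6711,-.0121,.124])+yv*s
    pu=proj(n,c);px=proj(n,c+xv*.01)-pu;px/=np.linalg.norm(px)
    dd=(proj(n,c-[0,0,.01])-pu)@px
    print(n,s,pu.round(1),'pred shift',dd.round(2),'up',edge(n,U,pu,px),'down',edge(n,D,pu,px))
```

```text
scene -0.128 [276.6 173.2] pred shift 0.51 up (180, np.float64(-4.100000000000007), np.float64(2.8999999999999684)) down (164, np.float64(0.5999999999999766), np.float64(2.699999999999969))
scene -0.12 [277.5 174.5] pred shift 0.52 up (179, np.float64(-3.700000000000008), np.float64(2.8999999999999684)) down (181, np.float64(0.19999999999997797), np.float64(3.9999999999999645))
scene 0.118 [309.9 216.7] pred shift 0.74 up (181, np.float64(-4.100000000000007), np.float64(3.3999999999999666)) down (181, np.float64(-2.5000000000000124), np.float64(4.399999999999963))
scene 0.124 [310.8 217.9] pred shift 0.75 up (182, np.float64(-4.100000000000007), np.float64(3.299999999999967)) down (180, np.float64(-2.400000000000013), np.float64(4.399999999999963))
scene 0.13 [311.7 219.1] pred shift 0.75 up (181, np.float64(-4.200000000000006), np.float64(3.299999999999967)) down (180, np.float64(-2.2000000000000135), np.float64(4.399999999999963))
```

Run:
```python
from h import *
a=np.radians(3.43);yv=np.array([-np.sin(a),np.cos(a),0]);xv=np.array([np.cos(a),np.sin(a),0])
def endpos(im,c,dirn,ln,off=0):
    g=im.astype(np.float32).mean(2); ts=np.arange(-5,9,.1)
    xs=(c[0]+ts*dirn[0]).astype(np.float32)[None];ys=(c[1]+ts*dirn[1]).astype(np.float32)[None]
    v=cv2.remap(g,xs,ys,cv2.INTER_LINEAR)[0]
    i=np.where((v[:-1]>=115)&(v[1:]<115))[0]; return [round(float(ts[k]),1) for k in i[:3]]
n='scene';U=cv2.imread('pics/scene3.png');D=cv2.imread('pics/scene4.png')
for s in(-.138,.138):
  for o in(-.006,0,.006):
    for z0,im,l in((.124,U,'up'),(.114,D,'dn')):
      c=proj(n,np.array([.6711,-.0121,z0])+yv*s+xv*o); d=proj(n,np.array([.6711,-.0121,z0])+yv*(s+.01*np.sign(s))+xv*o)-c
      k=np.linalg.norm(d); c5=proj(n,np.array([.6711,-.0121,z0])+yv*s+xv*o-[0,0,.005])-c
      print(s,o,l,c.round(1),'px/10mm',k.round(2),'5mm drop shifts px',(c5@d/k).round(2),endpos(im,c,d/k,0))
crop(cv2.imread('pics/scene3.png')[:,:,::-1],260,160,330,235,5,'pics/x1.png');crop(cv2.imread('pics/scene4.png')[:,:,::-1],260,160,330,235,5,'pics/x2.png')
cv2.imwrite('pics/x.png',np.hstack([cv2.imread('pics/x1.png'),cv2.imread('pics/x2.png')]))
```

```text
-0.138 -0.006 up [276.8 171.1] px/10mm 1.98 5mm drop shifts px -0.88 [0.4]
-0.138 -0.006 dn [277.1 173.1] px/10mm 1.98 5mm drop shifts px -0.87 []
-0.138 0 up [275.4 171.6] px/10mm 1.98 5mm drop shifts px -0.88 [0.3]
-0.138 0 dn [275.6 173.7] px/10mm 1.98 5mm drop shifts px -0.87 [0.3]
-0.138 0.006 up [273.9 172.2] px/10mm 1.98 5mm drop shifts px -0.88 [0.1]
-0.138 0.006 dn [274.1 174.2] px/10mm 1.98 5mm drop shifts px -0.88 [0.2]
0.138 -0.006 up [314.5 219.9] px/10mm 2.53 5mm drop shifts px 0.82 [0.3]
0.138 -0.006 dn [314.6 222. ] px/10mm 2.52 5mm drop shifts px 0.81 [0.3]
0.138 0 up [312.9 220.7] px/10mm 2.53 5mm drop shifts px 0.82 [0.3]
0.138 0 dn [313.  222.7] px/10mm 2.52 5mm drop shifts px 0.82 [0.3]
0.138 0.006 up [311.3 221.4] px/10mm 2.53 5mm drop shifts px 0.83 [0.3]
0.138 0.006 dn [311.4 223.4] px/10mm 2.53 5mm drop shifts px 0.82 [0.3]
```

View pics/x.png

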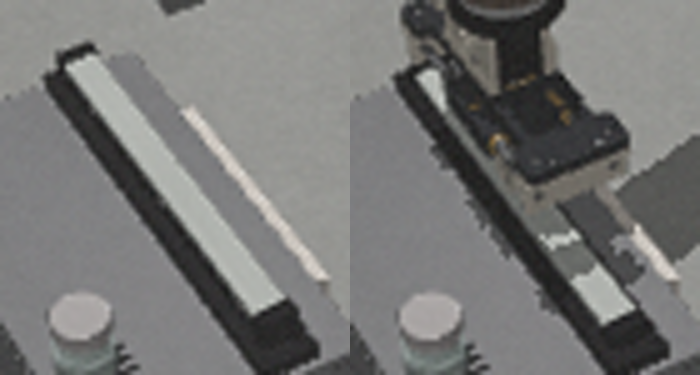

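Both ends sit where a 10 mm level drop puts them, within about 0.1 px (roughly 0.6 mm). I've held it for more than 0.6 s, so now I'll release it straight up.

```bash
python3 - <<'E'
from h import *
c=[.6711,-.0121]
manip.servo_line(c+[.135],vel=.05); manip.servo_line(c+[.22],vel=.15)
manip.move_pose([.42,.2,.28],down(np.radians(93.4)))
manip.sleep(.3)
T=viewer.get_image('top');S=viewer.get_image('scene')
cv2.imwrite('pics/top5.png',T[:,:,::-1]);cv2.imwrite('pics/scene5.png',S[:,:,::-1])
print(manip.current_clock(),manip.current_force())
A=cv2.imread('pics/scene3.png')[:,:,::-1]; d=cv2.absdiff(A,S)[140:270,230:340].max(2); print('tester diff',(d>25).sum())
E
python3 - <<'E'
from meas import *
S=cv2.imread('pics/scene5.png')[:,:,::-1]
poly=np.zeros(S.shape[:2],np.uint8)
cv2.fillPoly(poly,[np.array([[270,172],[281,170],[322,217],[312,228]])],255)
rect('scene',S*(poly[:,:,None]>0),(265,164,325,230),lambda c,h:(c.min(2)>150),.124)
E
```

```text
46.05 [ 0.07493053  0.68633478 -0.24412239]
tester diff 0
scene cen [669.9 -12. ] mom [670.  -11.5] size [ 25.1 277.2] long-axis deg 93.4
```

View pics/scene5.png

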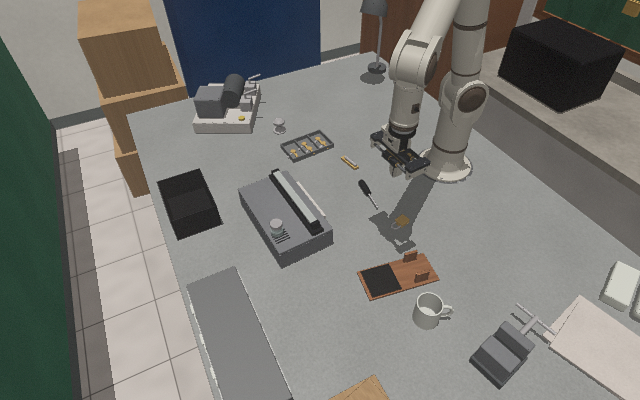

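The drawer is home at (318,205), the bar is up at (297,200), the cradle is empty, and the bystanders are where they were. The arm touches nothing, so I'm handing in.

```bash
python3 -c "
from bench import manip
manip.hand_in(); print(manip.current_clock())"
```

```text
the job is handed in; nothing more can be done
the job is handed in; nothing more can be done
```

The job is done and handed in at about 46 s of the 72 s allowed; no verdict was reported.

**What I did:**
- I took the lock from the cradle across its 40 mm, set it on the rubber pad, and took it again across its 60 mm.
- I set it in the drawer, pushed the drawer to its stop, and pressed the bar at its middle. I held the bar down for over 0.6 s and let it up.

**Last checks:**
- **Lock:** before the drawer was closed, the pictures showed it flat on the drawer floor, brass up, with its long side across.
- **Drawer:** it reached a firm stop at the expected place, and the panel is flush with the cabinet.
- **Bar:** pressed, it went down about 10 mm, with both ends level to about 0.6 mm. Afterwards it came fully up, and the tester looked the same as before the press.
- **Other things on the bench:** I compared them by eye, and none appeared to have moved.

**One thing went wrong:** while lowering the lock into the drawer, my step loop went one step too far. It pressed the lock on the drawer floor with about 13 N and slid it a few mm up in the fingers. I backed off, touched down again gently and released it.

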